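# Dial the code and open the lancet case

## Task

Roll the three thumbwheels of the grey case on the trolley so that, from left to right as the robot sees them, the faces with 4, 2 and 3 pips lie squarely uppermost. Then slide the case's hatch to the right, fully open to its stop, leaving the wheels at the code. Leave the dish, the slide packet and the timer where they are.

Things in the scene. Friction and masses are not known exactly. Their poses are not given: they have to be found in the camera images.
- code_case: Grey metal case fixed on the left or right of the trolley, 177 deep (its x -53 to +125), 138 wide; deck 84 mm above the trolley. Origin on the trolley below the middle of the wheels' axle; x away from the robot, y left, z up. Lock with three thumbwheels in front (x under 50), compartment with sliding hatch behind, between two rails along y at x = 50 and 122 whose tops are 93 mm above the trolley.
- left_axle (a point): Centre of the left thumbwheel on the axle, which runs along the case's y, 70 mm above the trolley. Wheels: all alike, 26 wide, 44 mm between centres; hub radius 25; five radial ribs, 7 thick with rounded edges, as wide as the wheel, tips at radius 46 mm (up to 116 mm above the trolley). They stand through slots in the deck.
- middle_axle (a point): Centre of the middle thumbwheel. Between the ribs of each wheel lie five white faces with 1, 2, 3, 4 and 5 raised black pips. The face that counts is the uppermost, level with the short black lines on the deck; the ribs beside it then lean 0.628 rad from the vertical, one each way.
- right_axle (a point): Centre of the right thumbwheel. All wheels have plain friction (0.05 N m, no clicks): they stay where they are left, and may start between two numbers.
- left_wheel (a joint): Angle of the left wheel (code 4): 1 at -2.513, 2 at -1.257, 3 at 0, 4 at 1.257, 5 at 2.513 rad; stops at -2.75 and 2.75. It grows as the wheel's top rolls away from the robot. The five ribs lean from the vertical, towards the case's +x, by this angle + 0.628 + 1.257 i (i = 0 to 4).
- middle_wheel (a joint): Angle of the middle wheel (code 2, at -1.257 rad), otherwise as for the left wheel.
- right_wheel (a joint): Angle of the right wheel (code 3, at 0 rad), otherwise as for the left wheel. It may start on either side of its code, or near it.
- hatch_plate (a joint): Travel of the hatch: 0 shut, 0.12 m fully open at its stop. It slides to the case's -y (right) with about 1.5 N of friction and stays where it is left. Flat plate 66 x 136 mm, top 90 mm above the trolley. The lock is real: the hatch gives only a few mm unless all three wheels stand at the code within about 0.2 rad.
- ridge (a point): Top centre of the hatch's upright grip ridge, near its left end, 108 mm above the trolley; shut, it lies at x = 86, y = +57 mm of the case. The ridge is 50 mm long along the case's x, 8 mm thick along y, stands 18 mm above the hatch plate and moves with it.
- kidney_dish: Bystander: kidney dish, 107 x 216 x 38 mm, origin under its centre, long side along its y. It stands on the side of the trolley that the case does not use.
- slide_packet: Bystander: small carton of slides, 52 x 80 x 24 mm, origin under its centre.
- lab_timer: Bystander: white bench timer, 64 x 68 x 19 mm, origin under its centre. (A clear bag of tubes, 120 x 120 mm, 76 mm high, is fixed in the middle of the trolley, about x 0.53, y -0.03.)

How it is judged:
By the outcome, as a careful person would: the job done as asked, in the order asked, and still so for the second after the job is handed in, with the robot touching nothing.
It also fails if it takes over 58 s, if anything falls off the work surface, if the arm or the gripper's body presses on something with over 40 N, if the wrist force passes 120 N, or if a joint passes its speed limit or range.

## Robot

A 6-joint arm with a two-finger parallel gripper is mounted at the origin on a cart in front of the work surface, level with it; the furniture and walls round the work are solid. World frame = base frame: x ahead of the robot, y to its left, z up, the work surface at z = 0. Lengths are in m, angles in rad, forces in N, time in s.
With the tool pointing down it reaches from about 0.35 to 0.85 m from the base axis. Payload 8.1 kg.
Tool frame: the origin (TCP) lies midway between the tips of the shut fingers; the grasp point (between the pads) lies 19 mm behind it; z points along the fingers, y is the line along which they close (so a half turn about z gives the same grasp; the last joint's range is limited). The gripper opens to 93 mm and grips with 3 to 60 N. Pads are 15 mm wide; open, the fingers measure 128 mm over their backs; the gripper's body (75 mm by 188 mm) begins 65 mm behind the grasp point.
Start: joints at [-1.378, 0.13, 1.488, -0, 1.523, -0.085], TCP at [0.165, -0.577, 0.219] pointing down, gripper open.
Joint ranges: [-2.96, 2.96], [-0.89, 2.26], [0.02, 2.5], [-1.34, 4.48], [0, 2.73], [-2.66, 2.66]. Speed limits (rad/s): [2.39, 2.39, 2.79, 3.14, 3.14, 3.14].

## Interface

Orientations are given as a rotation vector (axis times angle).
In Python, from plant import read_state, read_camera, camera_model, close_job gives the robot as it stands. The module is installed in compiled form; this text tells all that it offers.
- The arm moves only by the tool carry_out, never from a script. Its argument "moves" is a list of rows, each an object of numbers: "jaw": the finger opening in m, from 0 to 0.093; "dx", "dy", "dz": the shift along the tool's x, y, z in m; "yaw": the turn about the tool's z in rad. In form: [{"jaw": .., "dx": .., "dy": .., "dz": .., "yaw": ..}, ...]. A call has 1 to 8 rows; each row shifts and turns the commanded pose from where the row before left it, along the tool's axes as they then stand; what a row does not reach is not made up. A row lasts 1/8 s, in which the tool goes at most 62.5 mm and 10.7 degrees, less where a joint would pass 70% of its speed; a pose out of reach is approached as far as the arm can. A call is refused whole if a number of a shift passes 0.0625 or a number of a turn 0.188, either way. A call with a gripper value outside its range is refused whole. The fingers move at their own pace and stop on an object; "grip_force" is the grip in N (left out, the last holds). Time passes only in rows, so rows that do not move let the fingers close. It gives the time, the measured TCP pose, the force, the opening and the grip force at its end, in the units of the state.
- read_state(): the state, without advancing time (a new reading comes with each control period).
- read_camera(name): name is "scene" or "top" or "wrist"; returns the picture (384x512x3 uint8, red, green, blue); there is no depth.
- camera_model(name): a dict with "camera_matrix" (3x3 intrinsics, pixels), "view" (4x4, takes a point from world to camera coordinates). Camera axes: x right, y up, looking along -z (the intrinsics and any distortion apply to the point x, -y, -z); pixel columns grow to the right and rows downward; lengths in m; the calibration is good to about 2 mm. The wrist camera is an equidistant fisheye: a pixel r from the principal point sees the ray r / f radians off the axis. A picture is of the moment at which its call begins: read the wrist's pose just before it. camera_model takes no time and is no camera call; for the wrist camera it gives the pose at the moment of the call.
- close_job(): hands the job in; it is judged then, once.
The state is a dict: "t": time; "q": joint angles; "dq": joint speeds; "joint_torque": joint torques, N m; "tool_pos": TCP position; "orientation": TCP orientation; "force": force on the tool from outside, world axes, zero at the start; "wrist_torque": the same for the moment, N m; "opening": finger opening in m; "gripper_force": force on a finger pad.
Only numpy, scipy, OpenCV 4.12 (cv2) and the standard library are available. Lean on these libraries where they do the work, as an engineer would, in place of code of your own. Each camera call takes 0.05 s, during which the arm holds its last target. There are 200 camera calls.

## Working session

There is one attempt and no reset: what is moved stays moved. The work goes in short steps, Python scripts to look and compute and a tool call to move; the robot and the scene stay as the last step left them, time stands still between calls to the robot, and variables do not carry over. Pictures are saved under pics/ and viewed, at most 10 in all, crops included, and the job is handed in when it is done.

Besides the shell and the picture viewer there is one more tool, called after ">>>" by a JSON object that holds its "api" and its "payload". carry_out: Moves the arm, as the interface text tells. Its arguments: {"type":"object","properties":{"moves":{"type":"array","items":{"type":"object","properties":{"jaw":{"type":"number"},"dx":{"type":"number"},"dy":{"type":"number"},"dz":{"type":"number"},"yaw":{"type":"number"}}}},"grip_force":{"type":"number"}},"required":["moves"]}

```bash
mkdir -p pics
python3 - <<'E'
from plant import *
import cv2
s=read_state();print(s)
for n in("scene","top"):
    im=read_camera(n);cv2.imwrite(f"pics/{n}0.png",im[:,:,::-1]);m=camera_model(n);print(n,m)
E
```

```text
{'t': 0.0, 'q': array([-1.37840311e+00,  1.31177000e-01,  1.48924356e+00, -7.64076142e-06,
        1.52302448e+00, -8.54338520e-02]), 'dq': array([-0.00050136, -0.00028637, -0.00207071, -0.00123857, -0.00052459,
       -0.00021862]), 'joint_torque': array([-1.16634859e-03, -5.59848368e+01, -4.91759169e+01,  7.68792350e-02,
        3.58398969e-02, -1.59872088e-04]), 'tool_pos': array([ 0.16445037, -0.57643386,  0.21759762]), 'orientation': array([-3.10949815e+00, -4.34752029e-01,  1.67409150e-04]), 'force': array([-1.09056926,  0.47411825, -0.54395335]), 'wrist_torque': array([-0.01019158, -0.03040037,  0.02144823]), 'gripper_force': 0.0, 'opening': 0.092989135731564}
scene {'camera_matrix': array([[412.83197018,   0.        , 252.80580142],
       [  0.        , 412.83197018, 192.84461012],
       [  0.        ,   0.        ,   1.        ]]), 'view': array([[-0.8549393 , -0.51872292,  0.00230666,  0.44213592],
       [ 0.32969034, -0.5399392 ,  0.77444815, -0.25881657],
       [-0.40047855,  0.66286665,  0.63263318, -0.70432094],
       [ 0.        ,  0.        ,  0.        ,  1.        ]])}
top {'camera_matrix': array([[416.43178025,   0.        , 255.35458561],
       [  0.        , 416.43178025, 187.1460149 ],
       [  0.        ,   0.        ,   1.        ]]), 'view': array([[ 0.09277973, -0.99567324,  0.00516915, -0.06349184],
       [ 0.97263562,  0.09174119,  0.21345609, -0.54640784],
       [-0.21300674, -0.0147767 ,  0.97693898, -0.8432126 ],
       [ 0.        ,  0.        ,  0.        ,  1.        ]])}
```

```bash
python3 -c "
import cv2
a=cv2.imread('pics/top0.png');cv2.imwrite('pics/top0b.png',cv2.resize(a,(800,600),interpolation=cv2.INTER_CUBIC))
a=cv2.imread('pics/scene0.png');cv2.imwrite('pics/scene0b.png',cv2.resize(a,(800,600),interpolation=cv2.INTER_CUBIC))"
```

```text
(no output)
```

View pics/top0b.png

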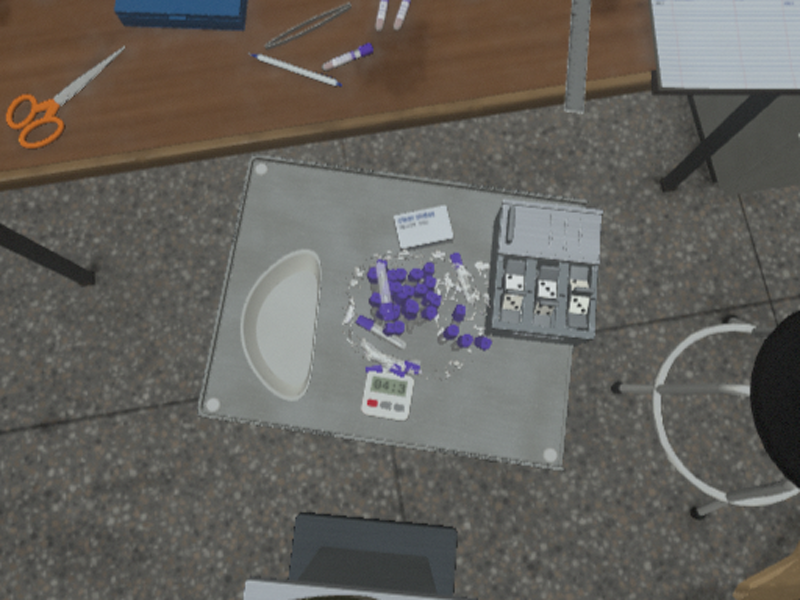

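View pics/scene0b.png

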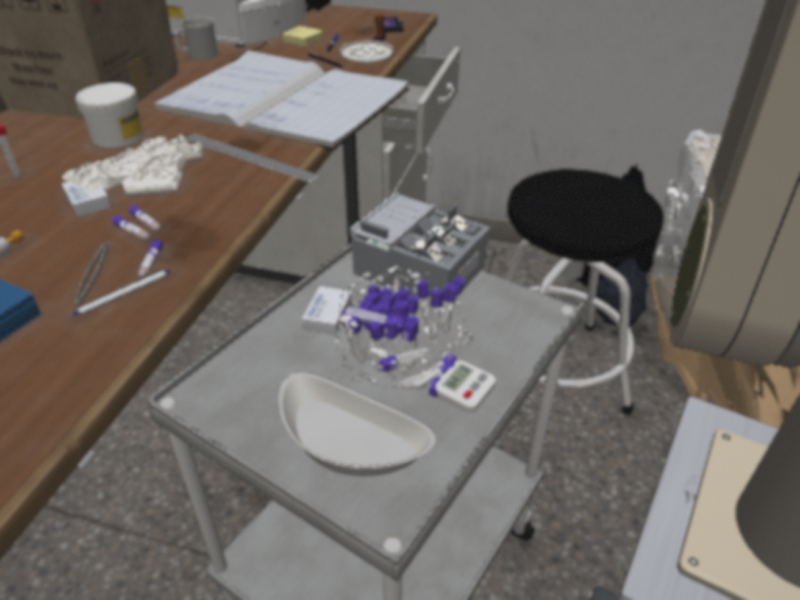

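The top view shows the case at right (490–602, 200–340), dish left, timer at (388,395), packet at (424,227). I'll zoom in on the case.

```bash
cat > h.py <<'E'
import numpy as np,cv2
from plant import *
def ray(name,px,m=None):
    m=m or camera_model(name);K=m["camera_matrix"];V=m["view"]
    u=(px[0]-K[0,2])/K[0,0];v=(px[1]-K[1,2])/K[1,1]
    if name=="wrist":
        r=np.hypot(u,v);s=np.sin(r)/r if r>1e-9 else 1;d=np.array([u*s,-v*s,-np.cos(r)])
    else: d=np.array([u,-v,-1.])
    return -V[:3,:3].T@V[:3,3],V[:3,:3].T@d
def onz(name,px,z,m=None):
    o,d=ray(name,px,m);return o+d*(z-o[2])/d[2]
def proj(name,p,m=None):
    m=m or camera_model(name);K=m["camera_matrix"];V=m["view"]
    c=V[:3,:3]@np.asarray(p)+V[:3,3];d=np.array([c[0],-c[1],-c[2]])
    if name=="wrist":
        th=np.arctan2(np.hypot(d[0],d[1]),d[2]);n=np.hypot(d[0],d[1]);u,v=d[:2]/n*th
    else:u,v=d[:2]/d[2]
    return np.array([K[0,0]*u+K[0,2],K[1,1]*v+K[1,2]])
E
python3 - <<'E'
import cv2
a=cv2.imread('pics/top0.png')[120:225,300:400]
cv2.imwrite('pics/c.png',cv2.resize(a,None,fx=5.7,fy=5.7,interpolation=cv2.INTER_CUBIC))
E
```

```text
(no output)
```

View pics/c.png

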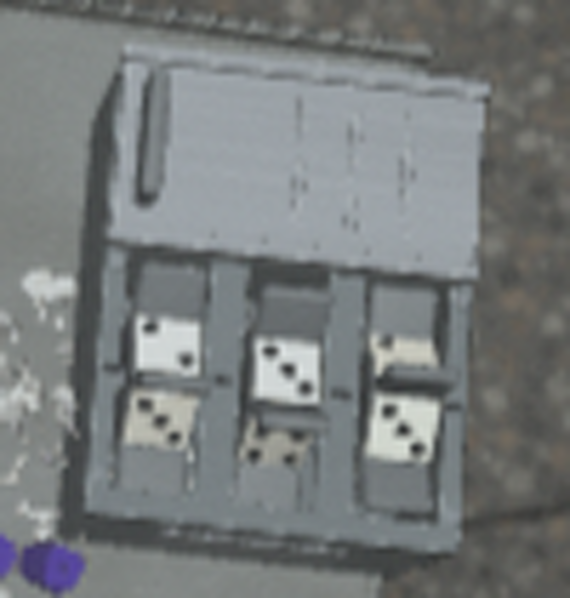

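The crop shows the deck's index lines at about (110,368), (222,380), (340,393) and (452,405). On the left wheel, 2 is behind and 3 in front with a rib near (165,382). The middle wheel has 3 nearly up with a rib at (287,415). The right wheel has 2 behind and 3 in front with a rib at (415,380).

```bash
cat > case.py <<'E'
from h import *
f=lambda p:(300+(p[0]+.5)/5.7-.5,120+(p[1]+.5)/5.7-.5)
L=[onz("top",f(p),.084) for p in((110,368),(222,380),(340,393),(452,405))]
E
python3 - <<'E'
from case import *
L=np.array(L);print(L.round(4))
for p,z in(((125,50),.093),((488,90),.093),((88,515),.084),((460,552),.084),((155,72),.108),((147,200),.108)):print(onz("top",f(p),z).round(4))
u=L[0]-L[3];u/=np.linalg.norm(u);yaw=np.arctan2(-u[0],u[1]);O=(L[1]+L[2])/2;print("O",O,"yaw",yaw,L@u-O@u)
ex=np.array([np.cos(yaw),np.sin(yaw),0]);ey=np.array([-ex[1],ex[0],0])
for n,p,yy in(("l",(165,382),.044),("m",(287,415),0),("r",(415,378),-.044)):
    o,d=ray("top",f(p));A=O.copy();A[2]=.07
    # closest point of ray to circle r=.045 in case xz
    a=np.array([(o-A)@ex,(o-A)[2]]);b=np.array([d@ex,d[2]])
    r=np.roots([b@b,2*a@b,a@a-.0455**2]);t=min(r.real);q=a+b*t;P=o+d*t
    print(n,q,"lean",np.arctan2(q[0],q[1]),"y",(P-A)@ey)
s=read_state();import scipy.spatial.transform as T
print(T.Rotation.from_rotvec(s["orientation"]).as_matrix().round(3))
E
```

```text
[[ 0.5636 -0.1455  0.084 ]
 [ 0.5629 -0.1871  0.084 ]
 [ 0.5621 -0.2308  0.084 ]
 [ 0.5615 -0.2722  0.084 ]]
[ 0.6849 -0.1425  0.093 ]
[ 0.6819 -0.2795  0.093 ]
[ 0.5078 -0.1408  0.084 ]
[ 0.5069 -0.2767  0.084 ]
[ 0.6715 -0.152   0.108 ]
[ 0.622  -0.1518  0.108 ]
O [ 0.56251518 -0.2089354   0.084     ] yaw -0.016700231826004927 [ 0.06343711  0.02186495 -0.02186495 -0.06328986]
l [-0.01029228  0.04432064] lean -0.22817892082890734 y 0.04764570386646588
m [-0.01700265  0.04220379] lean -0.38297817865494305 y 0.003142078181484994
r [0.00074874 0.04549384] lean 0.0164566322306877 y -0.04075700948879453
[[ 0.962  0.274 -0.   ]
 [ 0.274 -0.962  0.002]
 [ 0.    -0.002 -1.   ]]
```

```bash
cat > plan.py <<'E'
from h import *
from scipy.spatial.transform import Rotation as R
O=np.array([.561,-.209,0]);YAW=-.015
ex=np.array([np.cos(YAW),np.sin(YAW),0]);ey=np.array([-ex[1],ex[0],0])
def now():
    s=read_state();M=R.from_rotvec(s["orientation"]).as_matrix()
    return s,M
def case(p): d=np.asarray(p)-O; return np.array([d@ex,d@ey,d[2]])
def delta(c):  # tool-axes shift to case point c, and yaw so tool y = case x
    s,M=now();P=O+ex*c[0]+ey*c[1]+np.array([0,0,c[2]])
    a=np.arctan2(M[1,1],M[0,1]);return M.T@(P-s["tool_pos"]),(a-YAW+np.pi)%(2*np.pi)-np.pi
E
python3 - <<'E'
from plan import *
s,M=now()
P=O+ey*.044;P[2]=.2
a=np.arctan2(M[1,1],M[0,1]);turn=-(YAW-a);print("yaw total",turn)
n=10;step=(P-s["tool_pos"])/n
for i in range(n):
    A=M@R.from_rotvec([0,0,turn/n*i]).as_matrix();print((A.T@step).round(4),round(turn/n,4))
E
```

```text
yaw total -1.2779855101854862
[ 0.0495 -0.0287  0.0018] -0.1278
[ 0.0527 -0.0221  0.0018] -0.1278
[ 0.0551 -0.0152  0.0018] -0.1278
[ 0.0566 -0.0081  0.0018] -0.1278
[ 0.0572 -0.0008  0.0018] -0.1278
[0.0568 0.0065 0.0018] -0.1278
[0.0555 0.0137 0.0018] -0.1278
[0.0533 0.0206 0.0018] -0.1278
[0.0503 0.0273 0.0018] -0.1278
[0.0464 0.0335 0.0018] -0.1278
```

>>> {"api": "carry_out", "payload": {"moves": [{"dx": 0.0495,"dy": -0.0287,"dz": 0,"yaw": -0.128},{"dx": 0.0527,"dy": -0.0221,"dz": 0,"yaw": -0.128},{"dx": 0.0551,"dy": -0.0152,"yaw": -0.128},{"dx": 0.0566,"dy": -0.0081,"yaw": -0.128},{"dx": 0.0572,"dy": -0.0008,"yaw": -0.128},{"dx": 0.0568,"dy": 0.0065,"yaw": -0.128},{"dx": 0.0555,"dy": 0.0137,"yaw": -0.128},{"dx": 0.0533,"dy": 0.0206,"yaw": -0.128}], "grip_force": 6}}

```text
invalid input at $.moves[0]: expected keys jaw, dx, dy, dz, yaw
```

>>> {"api": "carry_out", "payload": {"moves": [{"dx": 0.0503,"dy": 0.0273,"yaw": -0.128,"jaw": 0.036},{"dx": 0.0464,"dy": 0.0335,"yaw": -0.126,"jaw": 0.036},{"jaw": 0.036},{"jaw": 0.036}]}}

```text
invalid input at $.moves[0]: expected keys jaw, dx, dy, dz, yaw
```

Run:
```python
from plan import *
s,M=now();print(s["t"],case(s["tool_pos"]),s["opening"],s["q"]);m=camera_model("wrist")
im=read_camera("wrist");np.save("w0.npy",im);np.savez("w0m.npz",**m)
for p in((0,0,.084),(0,.022,.084),(0,-.022,.084),(0,.044,.116),(-.053,0,.084),(-.053,.069,.084),(-.053,-.069,.084)):print(p,proj("wrist",O+ex*p[0]+ey*p[1]+np.array([0,0,p[2]]),m))
cv2.imwrite("pics/w0.png",cv2.resize(im[:,:,::-1],(800,600),interpolation=cv2.INTER_CUBIC))
```

```text
0.1 [-0.3909707  -0.3733918   0.21769348] 0.0924480931565299 [-1.37839842e+00  1.31081889e-01  1.48917240e+00  1.66558198e-05
  1.52299166e+00 -8.54135851e-02]
(0, 0, 0.084) [  82.44310213 -141.25400395]
(0, 0.022, 0.084) [  71.17861785 -138.99907583]
(0, -0.022, 0.084) [  94.29465492 -143.32992475]
(0, 0.044, 0.116) [  50.25815733 -146.95714381]
(-0.053, 0, 0.084) [  66.07880491 -115.85863707]
(-0.053, 0.069, 0.084) [  33.46623785 -108.68544609]
(-0.053, -0.069, 0.084) [ 104.89835044 -121.47217182]
```

View pics/w0.png

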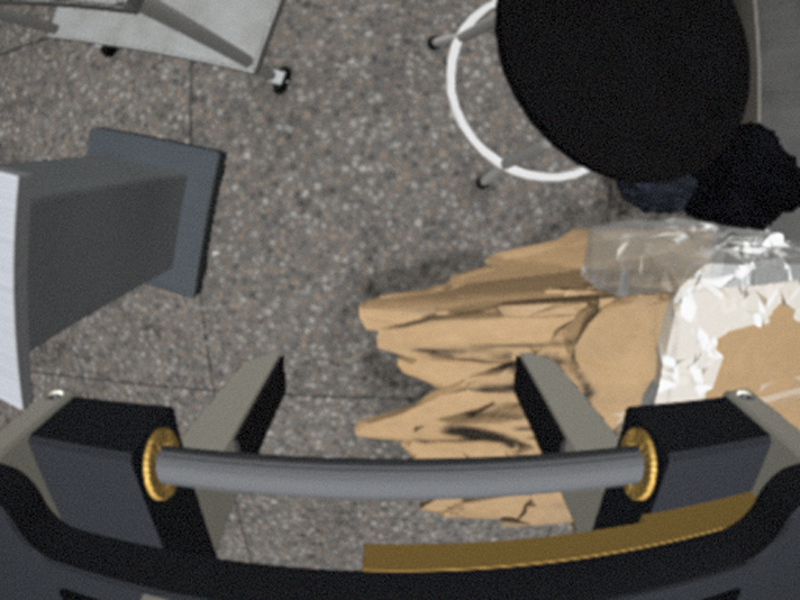

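The moves were refused because every row needs all the keys, so this picture shows only the floor and stool from the start pose. I'll resend them.

>>> {"api": "carry_out", "payload": {"moves": [{"jaw": 0.09,"dx": 0.0495,"dy": -0.0287,"dz": 0,"yaw": -0.128},{"jaw": 0.09,"dx": 0.0527,"dy": -0.0221,"dz": 0,"yaw": -0.128},{"jaw": 0.09,"dx": 0.0551,"dy": -0.0152,"dz": 0,"yaw": -0.128},{"jaw": 0.09,"dx": 0.0566,"dy": -0.0081,"dz": 0,"yaw": -0.128},{"jaw": 0.09,"dx": 0.0572,"dy": -0.0008,"dz": 0,"yaw": -0.128},{"jaw": 0.09,"dx": 0.0568,"dy": 0.0065,"dz": 0,"yaw": -0.128},{"jaw": 0.09,"dx": 0.0555,"dy": 0.0137,"dz": 0,"yaw": -0.128},{"jaw": 0.09,"dx": 0.0533,"dy": 0.0206,"dz": 0,"yaw": -0.128}], "grip_force": 6}}

```text
t: 1.15
tool_pos: [0.483, -0.2461, 0.2185]
orientation: [2.495, 1.909, -0.0]
force: [0.9, -0.3, 0.5]
opening: 0.0904
gripper_force: 0.0
```

>>> {"api": "carry_out", "payload": {"moves": [{"jaw": 0.036,"dx": 0.0503,"dy": 0.0273,"dz": 0,"yaw": -0.128},{"jaw": 0.036,"dx": 0.0464,"dy": 0.0335,"dz": 0,"yaw": -0.126},{"jaw": 0.036,"dx": 0,"dy": 0,"dz": 0,"yaw": 0},{"jaw": 0.036,"dx": 0,"dy": 0,"dz": 0,"yaw": 0}]}}

```text
t: 1.65
tool_pos: [0.561, -0.1652, 0.2181]
orientation: [-2.238, -2.204, 0.001]
force: [-0.0, -0.1, 0.9]
opening: 0.0548
gripper_force: 0.0
```

Run:
```python
from plan import *
s,M=now();print(s["t"],case(s["tool_pos"]),delta([-.01,.044,.15]),s["opening"],s["q"]);m=camera_model("wrist")
im=read_camera("wrist");np.save("w0.npy",im);np.savez("w0m.npz",**m)
for p in((0,0,.084),(0,.022,.084),(0,-.022,.084),(0,.044,.116),(-.053,.069,.084),(-.053,-.069,.084)):print(p,(1.5625*proj("wrist",O+ex*p[0]+ey*p[1]+np.array([0,0,p[2]]),m)).round())
cv2.imwrite("pics/w1.png",cv2.resize(im[:,:,::-1],(800,600),interpolation=cv2.INTER_CUBIC))
```

```text
1.65 [-0.00064014  0.04376478  0.21812937] (array([ 0.00024366, -0.0092786 ,  0.06814045]), np.float64(-4.772191458757291e-05)) 0.05477337703540517 [-3.73728563e-01  9.09871738e-02  1.53145711e+00 -5.41449654e-04
  1.52021944e+00 -3.58653256e-01]
(0, 0, 0.084) [399. 345.]
(0, 0.022, 0.084) [398. 316.]
(0, -0.022, 0.084) [399. 373.]
(0, 0.044, 0.116) [398. 299.]
(-0.053, 0.069, 0.084) [319. 248.]
(-0.053, -0.069, 0.084) [330. 427.]
```

View pics/w1.png

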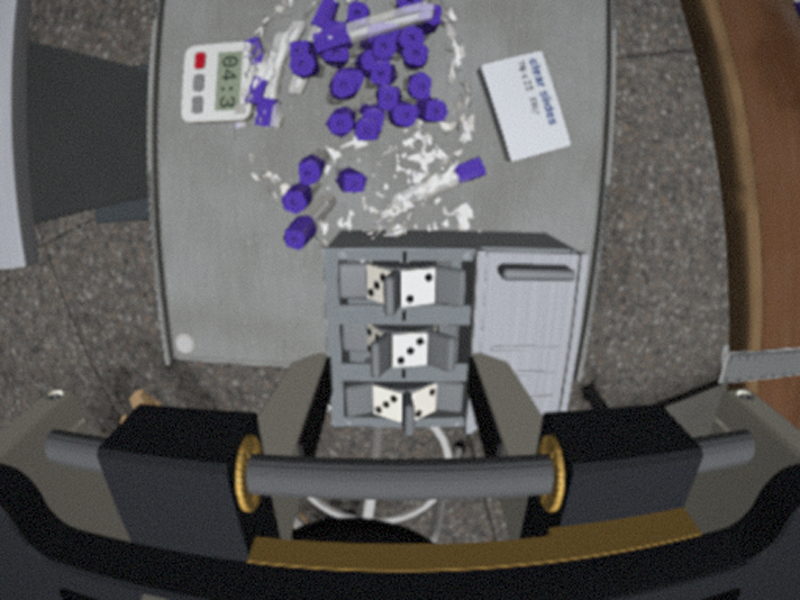

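Wrist view: index marks at about (404,257), (404,316) and (404,373). The tilted ribs show at (390,290) left, (382,350) middle and (408,400) right, all consistent with the first estimate. I'll refine the case pose.

Run:
```python
from plan import *
m=dict(np.load("w0m.npz"))
k=1/1.5625
for n,p,z in(("ml",(404,257),.084),("m1",(404,316),.084),("m2",(404,373),.084),("FL",(331,248),.084),("FR",(334,424),.084),("ridgeF",(502,270),.108),("ridgeB",(572,272),.108)):
    print(n,case(onz("wrist",np.array(p)*k,z,m)).round(4))
for n,p in(("l",(390,290)),("m",(382,353)),("r",(408,405))):
    o,d=ray("wrist",np.array(p)*k,m);A=O+[.002*0,0,.07]
    a=np.array([(o-A)@ex-.002,(o-A)[2]]);b=np.array([d@ex,d[2]])
    r=np.roots([b@b,2*a@b,a@a-.0455**2]);t=min(r.real);q=a+b*t
    print(n,"lean",np.arctan2(q[0],q[1]),"y",(o+d*t-A)@ey)
```

```text
ml [0.0037 0.0629 0.084 ]
m1 [0.0038 0.0217 0.084 ]
m2 [ 0.0039 -0.0219  0.084 ]
FL [-0.0447  0.0692  0.084 ]
FR [-0.0494 -0.0663  0.084 ]
ridgeF [0.0644 0.0602 0.108 ]
ridgeB [0.1115 0.0594 0.108 ]
l lean -0.15618691398640805 y 0.049180660002598714
m lean -0.27774392752446286 y 0.007124764429409482
r lean 0.09509658808286107 y -0.03031488189557837
```

```bash
sed -i 's/\.561,-\.209/.5637,-.209/' plan.py; cat plan.py | head -3 | tail -1; python3 -c "
from plan import *
print(delta([-.006,.038,.125]))"
```

```text
O=np.array([.5637,-.209,0]);YAW=-.015
(array([-0.00511635, -0.00232037,  0.0932973 ]), np.float64(-0.001216414673296029))
```

>>> {"api": "carry_out", "payload": {"moves": [{"jaw": 0.03,"dx": -0.006,"dy": -0.0025,"dz": 0.04,"yaw": 0},{"jaw": 0.03,"dx": 0,"dy": 0,"dz": 0.04,"yaw": 0},{"jaw": 0.03,"dx": 0,"dy": 0,"dz": 0.013,"yaw": 0},{"jaw": 0.03,"dx": 0,"dy": 0,"dz": 0,"yaw": 0}]}}

```text
t: 2.2
tool_pos: [0.5579, -0.1718, 0.1253]
orientation: [-2.239, -2.202, 0.001]
force: [-0.1, -0.2, -0.3]
opening: 0.0302
gripper_force: 0.0
```

>>> {"api": "carry_out", "payload": {"moves": [{"jaw": 0.03,"dx": 0,"dy": 0,"dz": 0.014,"yaw": 0},{"jaw": 0.03,"dx": 0,"dy": 0,"dz": 0.013,"yaw": 0},{"jaw": 0.03,"dx": 0,"dy": 0,"dz": 0,"yaw": 0}]}}

```text
t: 2.58
tool_pos: [0.558, -0.1708, 0.0973]
orientation: [-2.237, -2.203, 0.001]
force: [-0.3, 0.4, 0.3]
opening: 0.0297
gripper_force: 0.0
```

```bash
python3 -c "
from plan import *
print(delta([.031,.038,.098]));s=read_state();print(s['opening'],s['force'])"
```

```text
(array([-9.42853746e-05,  3.73118473e-02, -7.74469255e-04]), np.float64(8.6687004606123e-05))
0.029687531023284593 [-0.26350907  0.38007723  0.34571486]
```

>>> {"api": "carry_out", "payload": {"moves": [{"jaw": 0.03,"dx": 0,"dy": 0.01,"dz": 0,"yaw": 0},{"jaw": 0.03,"dx": 0,"dy": 0.01,"dz": 0,"yaw": 0},{"jaw": 0.03,"dx": 0,"dy": 0.01,"dz": 0,"yaw": 0},{"jaw": 0.03,"dx": 0,"dy": 0.007,"dz": 0,"yaw": 0},{"jaw": 0.03,"dx": 0,"dy": 0,"dz": 0,"yaw": 0},{"jaw": 0.03,"dx": 0,"dy": -0.003,"dz": -0.03,"yaw": 0},{"jaw": 0.03,"dx": 0,"dy": -0.052,"dz": 0,"yaw": 0},{"jaw": 0.03,"dx": 0,"dy": 0,"dz": 0,"yaw": 0}]}}

```text
t: 3.58
tool_pos: [0.5372, -0.1702, 0.1271]
orientation: [-2.236, -2.202, 0.003]
force: [0.4, 0.6, -0.4]
opening: 0.0301
gripper_force: 0.0
```

Run:
```python
from plan import *
s,M=now();print(case(s["tool_pos"]),s["force"],s["opening"]);m=camera_model("wrist")
im=read_camera("wrist");np.save("w1.npy",im);np.savez("w1m.npz",**m)
c=im[120:300,190:350];cv2.imwrite("pics/w2.png",cv2.resize(c[:,:,::-1],None,fx=3.3,fy=3.3,interpolation=cv2.INTER_CUBIC))
```

```text
[-0.02708358  0.0384322   0.12705629] [ 0.39805262  0.58866017 -0.36360311] 0.030069974601466386
```

View pics/w2.png

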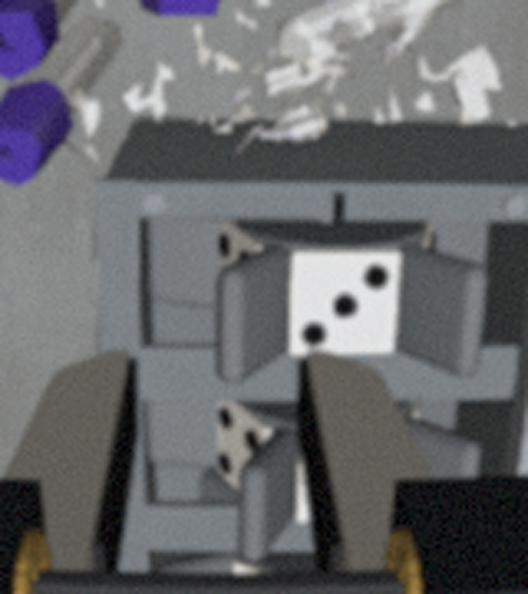

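The left wheel now shows 3 squarely up, with its ribs at (250,310) and (440,310). Next is the second stroke to 4.

>>> {"api": "carry_out", "payload": {"moves": [{"jaw": 0.03,"dx": -0.0005,"dy": 0.003,"dz": 0.014,"yaw": 0},{"jaw": 0.03,"dx": 0,"dy": 0,"dz": 0.015,"yaw": 0},{"jaw": 0.03,"dx": 0,"dy": 0.013,"dz": 0,"yaw": 0},{"jaw": 0.03,"dx": 0,"dy": 0.014,"dz": 0,"yaw": 0},{"jaw": 0.03,"dx": 0,"dy": 0.014,"dz": 0,"yaw": 0},{"jaw": 0.03,"dx": 0,"dy": 0.014,"dz": 0,"yaw": 0},{"jaw": 0.03,"dx": 0,"dy": 0,"dz": 0,"yaw": 0},{"jaw": 0.03,"dx": 0,"dy": 0,"dz": 0,"yaw": 0}]}}

```text
t: 4.62
tool_pos: [0.599, -0.1722, 0.0994]
orientation: [-2.238, -2.205, 0.0]
force: [-0.8, -0.9, 1.5]
opening: 0.0301
gripper_force: 0.0
```

```bash
python3 -c "
from plan import *
s=read_state();print(case(s['tool_pos']),s['force']);print(delta([0,.038,.098]))"
```

```text
[0.03475348 0.03729254 0.09938569] [-0.83293503 -0.85823712  1.45213814]
(array([ 0.00071655, -0.03475302,  0.00139274]), np.float64(0.00026562645327121714))
```

>>> {"api": "carry_out", "payload": {"moves": [{"jaw": 0.03,"dx": 0,"dy": -0.005,"dz": 0,"yaw": 0},{"jaw": 0.08,"dx": 0.001,"dy": -0.03,"dz": -0.03,"yaw": 0},{"jaw": 0.08,"dx": 0,"dy": 0,"dz": 0,"yaw": 0},{"jaw": 0.08,"dx": 0,"dy": 0,"dz": 0,"yaw": 0},{"jaw": 0.08,"dx": 0,"dy": 0,"dz": 0,"yaw": 0},{"jaw": 0.08,"dx": 0,"dy": 0,"dz": 0,"yaw": 0}], "grip_force": 5}}

```text
t: 5.38
tool_pos: [0.5637, -0.1706, 0.1288]
orientation: [-2.237, -2.204, 0.001]
force: [-0.1, -0.2, 0.3]
opening: 0.0752
gripper_force: 0.0
```

```bash
python3 -c "
from plan import *
s=read_state();print(s['opening'],case(s['tool_pos']),delta([0,.038,.098]))"
```

```text
0.0751668248774651 [-0.00061531  0.03841595  0.12875901] (array([-0.00043195,  0.00064999,  0.03075808]), np.float64(0.0001247013236618244))
```

>>> {"api": "carry_out", "payload": {"moves": [{"jaw": 0.078,"dx": 0,"dy": 0.0005,"dz": 0.015,"yaw": 0},{"jaw": 0.078,"dx": 0,"dy": 0,"dz": 0.015,"yaw": 0},{"jaw": 0.055,"dx": 0,"dy": 0,"dz": 0,"yaw": 0},{"jaw": 0.055,"dx": 0,"dy": 0,"dz": 0,"yaw": 0},{"jaw": 0.055,"dx": 0,"dy": 0,"dz": 0,"yaw": 0},{"jaw": 0.055,"dx": 0,"dy": 0,"dz": 0,"yaw": 0},{"jaw": 0.055,"dx": 0,"dy": 0,"dz": 0,"yaw": 0}], "grip_force": 5}}

```text
t: 6.25
tool_pos: [0.5651, -0.1707, 0.1002]
orientation: [2.237, 2.204, 0.002]
force: [4.3, 1.9, -0.2]
opening: 0.0587
gripper_force: 5.0
```

```bash
python3 -c "
from plan import *
s=read_state();print(s['gripper_force'],s['opening'],s['force'],case(s['tool_pos']))"
```

```text
4.992397287860513 0.05874087379557632 [ 4.32459071  1.87483763 -0.18134975] [0.00079088 0.03833892 0.10022346]
```

>>> {"api": "carry_out", "payload": {"moves": [{"jaw": 0.055,"dx": 0,"dy": 0,"dz": 0,"yaw": 0},{"jaw": 0.08,"dx": 0,"dy": 0,"dz": 0,"yaw": 0},{"jaw": 0.08,"dx": 0,"dy": 0,"dz": 0,"yaw": 0},{"jaw": 0.08,"dx": 0,"dy": 0,"dz": -0.03,"yaw": 0},{"jaw": 0.08,"dx": 0,"dy": 0,"dz": -0.04,"yaw": 0},{"jaw": 0.08,"dx": 0.0,"dy": 0,"dz": -0.03,"yaw": 0},{"jaw": 0.03,"dx": 0,"dy": 0,"dz": 0,"yaw": 0}]}}

```text
t: 7.12
tool_pos: [0.5657, -0.1717, 0.2029]
orientation: [2.235, 2.201, 0.003]
force: [-0.2, -0.5, -0.1]
opening: 0.0742
gripper_force: 0.0
```

Run:
```python
from plan import *
s,M=now();print(case(s["tool_pos"]),s["force"],s["opening"]);m=camera_model("wrist")
im=read_camera("wrist");np.savez("w3m.npz",**m)
def P(x,y,z):return proj("wrist",O+ex*x+ey*y+np.array([0,0,z]),m)
c=im[130:280,200:340];cv2.imwrite("pics/w3.png",cv2.resize(c[:,:,::-1],None,fx=4,fy=4,interpolation=cv2.INTER_CUBIC))
for n,(x,y,z) in dict(ribF=(-.027,.031,.1072),ribB=(.027,.031,.1072),mark=(0,.022,.084),fl=(-.053,.069,.084),mid=(0,0,.095)).items(): print(n,(P(x,y,z)-[200,130])*4)
```

```text
[0.0014869  0.03730407 0.20288124] [-0.20657667 -0.52302428 -0.09655022] 0.07420999363184932
ribF [ 92.78958282 278.9041697 ]
ribB [323.93296365 278.39045725]
mark [208.86716844 282.50452139]
fl [ -7.19856964 101.76325113]
mid [209.05773327 379.41059817]
```

View pics/w3.png

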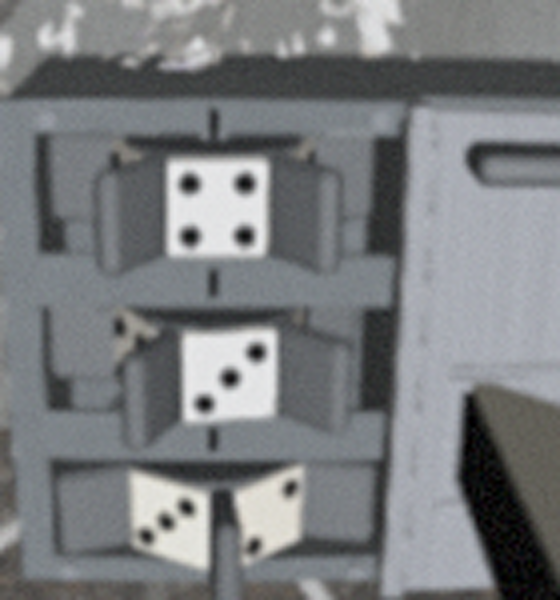

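Left wheel shows 4 squarely up (ribs at 107 and 330, mark at 213, about +0.04 rad). The middle wheel is at about +0.17 rad, with ribs at 138 and 335. Now the middle wheel, pulling towards the robot.

>>> {"api": "carry_out", "payload": {"moves": [{"jaw": 0.03,"dx": -0.019,"dy": -0.01,"dz": 0.02,"yaw": 0},{"jaw": 0.03,"dx": -0.0185,"dy": -0.0095,"dz": 0.02,"yaw": 0},{"jaw": 0.03,"dx": 0,"dy": 0,"dz": 0.02,"yaw": 0},{"jaw": 0.03,"dx": 0,"dy": 0,"dz": 0.018,"yaw": 0},{"jaw": 0.03,"dx": 0,"dy": 0,"dz": 0,"yaw": 0}]}}

```text
t: 7.8
tool_pos: [0.5428, -0.207, 0.1188]
orientation: [-2.235, -2.202, 0.002]
force: [-0.5, 0.0, 0.5]
opening: 0.0303
gripper_force: 0.0
```

```bash
python3 -c "
from plan import *
s=read_state();print(s['opening'],s['force'],case(s['tool_pos']),delta([-.018,0,.098]))"
```

```text
0.030298653130554777 [-0.52755218  0.01083805  0.45888625] [-0.02091208  0.00164551  0.11884468] (array([-0.00168844,  0.00299316,  0.02082976]), np.float64(0.00010350637438838461))
```

>>> {"api": "carry_out", "payload": {"moves": [{"jaw": 0.03,"dx": -0.0015,"dy": 0.003,"dz": 0.01,"yaw": 0},{"jaw": 0.03,"dx": 0,"dy": 0,"dz": 0.01,"yaw": 0},{"jaw": 0.03,"dx": 0,"dy": -0.008,"dz": 0,"yaw": 0},{"jaw": 0.03,"dx": 0,"dy": -0.007,"dz": 0,"yaw": 0},{"jaw": 0.03,"dx": 0,"dy": 0,"dz": 0,"yaw": 0},{"jaw": 0.03,"dx": 0,"dy": 0.003,"dz": -0.03,"yaw": 0},{"jaw": 0.03,"dx": 0,"dy": 0.055,"dz": 0,"yaw": 0},{"jaw": 0.03,"dx": 0,"dy": 0,"dz": 0,"yaw": 0}]}}

```text
t: 8.8
tool_pos: [0.5922, -0.21, 0.1308]
orientation: [-2.237, -2.205, -0.0]
force: [-0.3, -0.2, -0.2]
opening: 0.0302
gripper_force: 0.0
```

```bash
python3 -c "
from plan import *
s=read_state();print(s['opening'],s['force'],case(s['tool_pos']),delta([.025,0,.098]))"
```

```text
0.030241337733449423 [-0.32335531 -0.17300893 -0.23994705] [ 0.02846801 -0.00055155  0.13079258] (array([ 0.0005408 , -0.00346161,  0.03279344]), np.float64(0.0008250870916066688))
```

>>> {"api": "carry_out", "payload": {"moves": [{"jaw": 0.03,"dx": 0.0005,"dy": -0.002,"dz": 0.016,"yaw": 0},{"jaw": 0.03,"dx": 0,"dy": 0,"dz": 0.016,"yaw": 0},{"jaw": 0.03,"dx": 0,"dy": -0.014,"dz": 0,"yaw": 0},{"jaw": 0.03,"dx": 0,"dy": -0.014,"dz": 0,"yaw": 0},{"jaw": 0.03,"dx": 0,"dy": -0.014,"dz": 0,"yaw": 0},{"jaw": 0.03,"dx": 0,"dy": -0.0145,"dz": 0,"yaw": 0},{"jaw": 0.03,"dx": 0,"dy": 0,"dz": 0,"yaw": 0},{"jaw": 0.03,"dx": 0,"dy": 0,"dz": 0,"yaw": 0}]}}

```text
t: 9.8
tool_pos: [0.5314, -0.2088, 0.0992]
orientation: [-2.238, -2.204, 0.0]
force: [-0.3, -0.1, 0.7]
opening: 0.0301
gripper_force: 0.0
```

>>> {"api": "carry_out", "payload": {"moves": [{"jaw": 0.03,"dx": 0,"dy": 0.005,"dz": -0.005,"yaw": 0},{"jaw": 0.08,"dx": 0,"dy": 0.025,"dz": -0.03,"yaw": 0},{"jaw": 0.08,"dx": 0,"dy": 0,"dz": 0,"yaw": 0},{"jaw": 0.08,"dx": 0,"dy": 0,"dz": 0,"yaw": 0},{"jaw": 0.08,"dx": 0,"dy": 0,"dz": 0,"yaw": 0},{"jaw": 0.08,"dx": 0,"dy": 0,"dz": 0,"yaw": 0}]}}

```text
t: 10.55
tool_pos: [0.5609, -0.209, 0.1337]
orientation: [-2.237, -2.204, 0.001]
force: [-0.8, 0.1, 0.6]
opening: 0.0754
gripper_force: 0.0
```

```bash
python3 -c "
from plan import *
s=read_state();print(s['opening'],s['force'],case(s['tool_pos']),delta([.0005,0,.098]))"
```

```text
0.07541711520861782 [-0.79152802  0.14081999  0.58774217] [-2.75240258e-03 -7.96321919e-05  1.33700070e-01] (array([5.70528689e-05, 3.30461327e-03, 3.56953181e-02]), np.float64(-0.00014743264850958226))
```

>>> {"api": "carry_out", "payload": {"moves": [{"jaw": 0.078,"dx": 0,"dy": 0.0035,"dz": 0.017,"yaw": 0},{"jaw": 0.078,"dx": 0,"dy": 0,"dz": 0.017,"yaw": 0},{"jaw": 0.055,"dx": 0,"dy": 0,"dz": 0,"yaw": 0},{"jaw": 0.055,"dx": 0,"dy": 0,"dz": 0,"yaw": 0},{"jaw": 0.055,"dx": 0,"dy": 0,"dz": 0,"yaw": 0},{"jaw": 0.055,"dx": 0,"dy": 0,"dz": 0,"yaw": 0},{"jaw": 0.055,"dx": 0,"dy": 0,"dz": 0,"yaw": 0}], "grip_force": 5}}

```text
t: 11.42
tool_pos: [0.5649, -0.2094, 0.1008]
orientation: [-2.238, -2.204, 0.001]
force: [-5.2, 0.9, 2.3]
opening: 0.0587
gripper_force: 5.0
```

>>> {"api": "carry_out", "payload": {"moves": [{"jaw": 0.08,"dx": 0,"dy": 0,"dz": 0,"yaw": 0},{"jaw": 0.08,"dx": 0,"dy": 0,"dz": 0,"yaw": 0},{"jaw": 0.08,"dx": 0,"dy": 0,"dz": -0.03,"yaw": 0},{"jaw": 0.03,"dx": -0.015,"dy": 0.0,"dz": 0,"yaw": 0},{"jaw": 0.03,"dx": -0.029,"dy": 0.0,"dz": 0,"yaw": 0},{"jaw": 0.03,"dx": 0,"dy": 0,"dz": 0,"yaw": 0},{"jaw": 0.03,"dx": 0,"dy": 0,"dz": 0,"yaw": 0}]}}

```text
t: 12.3
tool_pos: [0.5643, -0.2533, 0.1298]
orientation: [-2.238, -2.203, -0.0]
force: [-0.6, 0.5, 0.2]
opening: 0.0444
gripper_force: 0.0
```

```bash
python3 -c "
from plan import *
s=read_state();print(s['opening'],s['force'],case(s['tool_pos']),delta([.003,-.044,.098]))"
```

```text
0.04436076410426324 [-0.55932052  0.46651644  0.17923305] [ 0.00128659 -0.04427396  0.12984958] (array([0.00025288, 0.00173031, 0.03184884]), np.float64(-0.0007232953331985925))
```

>>> {"api": "carry_out", "payload": {"moves": [{"jaw": 0.03,"dx": 0,"dy": 0.0025,"dz": 0,"yaw": 0},{"jaw": 0.03,"dx": 0,"dy": 0,"dz": 0.016,"yaw": 0},{"jaw": 0.03,"dx": 0,"dy": 0,"dz": 0.016,"yaw": 0},{"jaw": 0.03,"dx": 0,"dy": 0.01,"dz": 0,"yaw": 0},{"jaw": 0.03,"dx": 0,"dy": 0.01,"dz": 0,"yaw": 0},{"jaw": 0.03,"dx": 0,"dy": 0.0085,"dz": 0,"yaw": 0},{"jaw": 0.03,"dx": 0,"dy": 0,"dz": 0,"yaw": 0},{"jaw": 0.03,"dx": 0,"dy": 0,"dz": 0,"yaw": 0}]}}

```text
t: 13.3
tool_pos: [0.5961, -0.2539, 0.0991]
orientation: [2.237, 2.204, 0.001]
force: [-0.9, 0.3, 0.3]
opening: 0.0302
gripper_force: 0.0
```

>>> {"api": "carry_out", "payload": {"moves": [{"jaw": 0.03,"dx": 0,"dy": -0.005,"dz": -0.005,"yaw": 0},{"jaw": 0.08,"dx": 0,"dy": -0.027,"dz": -0.03,"yaw": 0},{"jaw": 0.08,"dx": 0,"dy": 0,"dz": 0,"yaw": 0},{"jaw": 0.08,"dx": 0,"dy": 0,"dz": 0,"yaw": 0},{"jaw": 0.08,"dx": 0,"dy": 0,"dz": 0,"yaw": 0},{"jaw": 0.08,"dx": 0,"dy": 0,"dz": 0,"yaw": 0}]}}

```text
t: 14.05
tool_pos: [0.5634, -0.253, 0.1327]
orientation: [-2.237, -2.204, 0.001]
force: [0.2, 0.4, 0.4]
opening: 0.0756
gripper_force: 0.0
```

```bash
python3 -c "
from plan import *
s=read_state();print(s['opening'],s['force'],case(s['tool_pos']),delta([.0005,-.044,.098]))"
```

```text
0.07561044612251996 [0.16514825 0.41760705 0.43986394] [ 0.00035189 -0.04397873  0.13265784] (array([-4.54559281e-05,  1.90039856e-04,  3.46576107e-02]), np.float64(0.00020566501273977522))
```

>>> {"api": "carry_out", "payload": {"moves": [{"jaw": 0.078,"dx": 0,"dy": 0,"dz": 0.017,"yaw": 0},{"jaw": 0.078,"dx": 0,"dy": 0,"dz": 0.016,"yaw": 0},{"jaw": 0.055,"dx": 0,"dy": 0,"dz": 0,"yaw": 0},{"jaw": 0.055,"dx": 0,"dy": 0,"dz": 0,"yaw": 0},{"jaw": 0.055,"dx": 0,"dy": 0,"dz": 0,"yaw": 0},{"jaw": 0.055,"dx": 0,"dy": 0,"dz": 0,"yaw": 0},{"jaw": 0.055,"dx": 0,"dy": 0,"dz": 0,"yaw": 0}], "grip_force": 5}}

```text
t: 14.92
tool_pos: [0.564, -0.2533, 0.101]
orientation: [2.237, 2.204, 0.001]
force: [2.4, 0.5, -2.8]
opening: 0.0585
gripper_force: 5.0
```

>>> {"api": "carry_out", "payload": {"moves": [{"jaw": 0.08,"dx": 0,"dy": 0,"dz": 0,"yaw": 0},{"jaw": 0.08,"dx": 0,"dy": 0,"dz": 0,"yaw": 0},{"jaw": 0.08,"dx": 0,"dy": 0,"dz": -0.03,"yaw": 0},{"jaw": 0.0,"dx": 0.04,"dy": 0.0,"dz": -0.05,"yaw": 0},{"jaw": 0.0,"dx": 0.05,"dy": 0.0,"dz": -0.02,"yaw": 0},{"jaw": 0.0,"dx": 0,"dy": 0,"dz": 0,"yaw": 0},{"jaw": 0.0,"dx": 0,"dy": 0,"dz": 0,"yaw": 0}]}}

```text
t: 15.8
tool_pos: [0.5647, -0.1645, 0.1992]
orientation: [2.237, 2.205, -0.001]
force: [-0.1, -0.2, -0.6]
opening: 0.0448
gripper_force: 0.0
```

Run:
```python
from plan import *
s,M=now();print(case(s["tool_pos"]),s["force"],s["opening"]);m=camera_model("wrist")
im=read_camera("wrist");np.savez("w4m.npz",**m);print(m["camera_matrix"])
def P(x,y,z):return proj("wrist",O+ex*x+ey*y+np.array([0,0,z]),m)
c=im[130:280,200:350];cv2.imwrite("pics/w4.png",cv2.resize(c[:,:,::-1],None,fx=4,fy=4,interpolation=cv2.INTER_CUBIC))
for y in(.031,-.013,-.057):print([((P(x,y,.1072)-[200,130])*4).round() for x in(-.027,.027)])
for y in(.022,-.022,-.063):print(((P(0,y,.084)-[200,130])*4).round())
```

```text
[0.00033611 0.04451649 0.19916107] [-0.12241346 -0.22873134 -0.5745722 ] 0.04479068761620603
[[297.31863964   0.         255.50253307]
 [  0.         297.31863964 191.11437734]
 [  0.           0.           1.        ]]
[array([ 99., 314.]), array([332., 314.])]
[array([106., 480.]), array([325., 481.])]
[array([114., 625.]), array([319., 625.])]
[216. 315.]
[216. 469.]
[216. 596.]
```

View pics/w4.png

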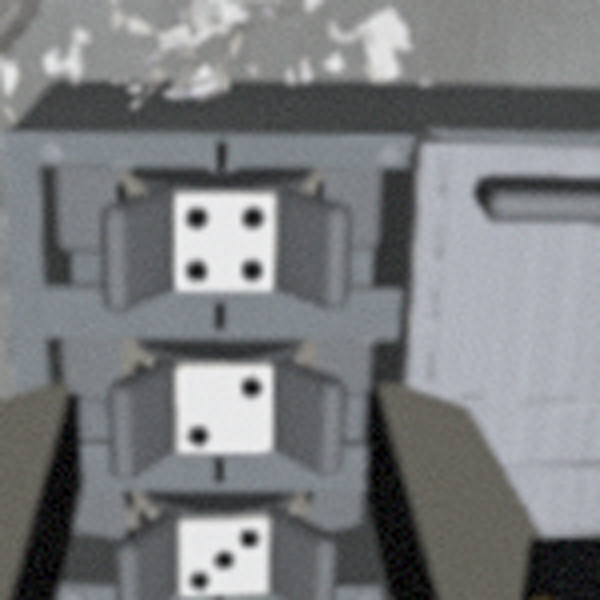

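All three wheels are square at the marks: 4, 2 and 3 up, ribs symmetric about the marks at x≈220. Next, the hatch.

>>> {"api": "carry_out", "payload": {"moves": [{"jaw": 0.0,"dx": 0.02,"dy": 0.045,"dz": 0,"yaw": 0},{"jaw": 0.0,"dx": 0.0215,"dy": 0.042,"dz": 0.02,"yaw": 0},{"jaw": 0.0,"dx": 0,"dy": 0,"dz": 0.05,"yaw": 0},{"jaw": 0.0,"dx": 0,"dy": 0,"dz": 0.015,"yaw": 0},{"jaw": 0.0,"dx": 0,"dy": 0,"dz": 0.015,"yaw": 0},{"jaw": 0.0,"dx": 0,"dy": 0,"dz": 0,"yaw": 0}]}}

```text
t: 16.6
tool_pos: [0.6519, -0.1247, 0.0991]
orientation: [-2.239, -2.203, 0.001]
force: [0.3, 0.7, 0.9]
opening: 0.0004
gripper_force: 0.0
```

```bash
python3 -c "
from plan import *
s=read_state();print(s['opening'],s['force'],case(s['tool_pos']),delta([.087,-.0515,.098]))"
```

```text
0.00036597911962589724 [0.32416774 0.72349135 0.9050532 ] [0.08694301 0.08557625 0.09913296] (array([-0.13707631,  0.00020128,  0.00110926]), np.float64(-0.001044977552402404))
```

>>> {"api": "carry_out", "payload": {"moves": [{"jaw": 0.0,"dx": -0.01,"dy": 0,"dz": 0,"yaw": 0},{"jaw": 0.0,"dx": -0.012,"dy": 0,"dz": 0,"yaw": 0},{"jaw": 0.0,"dx": -0.012,"dy": 0,"dz": 0,"yaw": 0},{"jaw": 0.0,"dx": -0.012,"dy": 0,"dz": 0,"yaw": 0}]}}

```text
t: 17.1
tool_pos: [0.6521, -0.1712, 0.1]
orientation: [2.238, 2.204, 0.001]
force: [0.7, 0.4, 1.8]
opening: 0.0005
gripper_force: 0.8
```

>>> {"api": "carry_out", "payload": {"moves": [{"jaw": 0.0,"dx": -0.014,"dy": 0,"dz": 0,"yaw": 0},{"jaw": 0.0,"dx": -0.014,"dy": 0,"dz": 0,"yaw": 0},{"jaw": 0.0,"dx": -0.014,"dy": 0,"dz": 0,"yaw": 0},{"jaw": 0.0,"dx": -0.014,"dy": 0,"dz": 0,"yaw": 0},{"jaw": 0.0,"dx": -0.014,"dy": 0,"dz": 0,"yaw": 0},{"jaw": 0.0,"dx": -0.01,"dy": 0,"dz": 0,"yaw": 0},{"jaw": 0.0,"dx": -0.005,"dy": 0,"dz": 0,"yaw": 0}]}}

```text
t: 17.98
tool_pos: [0.6503, -0.2558, 0.0992]
orientation: [-2.238, -2.204, 0.0]
force: [-0.4, 1.5, -0.3]
opening: 0.0007
gripper_force: 0.8
```

```bash
python3 -c "
from plan import *
s=read_state();print(s['force'],case(s['tool_pos']))"
```

```text
[-0.42726076  1.48812307 -0.30305506] [ 0.08730479 -0.04545631  0.09918495]
```

Now creep to the stop.

>>> {"api": "carry_out", "payload": {"moves": [{"jaw": 0.0,"dx": -0.004,"dy": 0,"dz": 0,"yaw": 0},{"jaw": 0.0,"dx": -0.003,"dy": 0,"dz": 0,"yaw": 0},{"jaw": 0.0,"dx": 0,"dy": 0,"dz": 0,"yaw": 0}]}}

```text
t: 18.35
tool_pos: [0.6503, -0.2609, 0.0992]
orientation: [-2.236, -2.204, -0.001]
force: [-2.9, 5.0, 1.1]
opening: 0.0004
gripper_force: 2.4
```

>>> {"api": "carry_out", "payload": {"moves": [{"jaw": 0.0,"dx": -0.002,"dy": 0,"dz": 0,"yaw": 0},{"jaw": 0.0,"dx": 0,"dy": 0,"dz": 0,"yaw": 0}]}}

```text
t: 18.6
tool_pos: [0.6503, -0.261, 0.0992]
orientation: [-2.234, -2.204, -0.003]
force: [-4.3, 11.3, 3.9]
opening: 0.0005
gripper_force: 5.7
```

```bash
python3 -c "
from plan import *
s=read_state();print(s['force'],case(s['tool_pos']))"
```

```text
[-4.25174686 11.34342562  3.88613243] [ 0.08738617 -0.05065837  0.09922229]
```

The hatch is at its stop, with the force rising and no further travel. I'll retreat and check.

>>> {"api": "carry_out", "payload": {"moves": [{"jaw": 0.0,"dx": 0.006,"dy": 0,"dz": 0,"yaw": 0},{"jaw": 0.0,"dx": 0.006,"dy": 0,"dz": -0.02,"yaw": 0},{"jaw": 0.0,"dx": 0.03,"dy": -0.01,"dz": -0.05,"yaw": 0},{"jaw": 0.0,"dx": 0.045,"dy": -0.05,"dz": -0.04,"yaw": 0},{"jaw": 0.0,"dx": 0.03,"dy": -0.03,"dz": 0,"yaw": 0},{"jaw": 0.0,"dx": 0,"dy": 0,"dz": 0,"yaw": 0},{"jaw": 0.0,"dx": 0,"dy": 0,"dz": 0,"yaw": 0}]}}

```text
t: 19.48
tool_pos: [0.5729, -0.1554, 0.2029]
orientation: [2.236, 2.203, 0.001]
force: [0.4, 0.6, 0.2]
opening: 0.0005
gripper_force: 0.0
```

Run:
```python
from plan import *
s=read_state();print(case(s['tool_pos']),s['force'])
im=read_camera("wrist");cv2.imwrite("pics/w5.png",cv2.resize(im[90:340,110:430,::-1],None,fx=2.4,fy=2.4,interpolation=cv2.INTER_CUBIC))
```

```text
[0.00838662 0.05373005 0.20288032] [0.40527322 0.55885719 0.21427705]
```

View pics/w5.png

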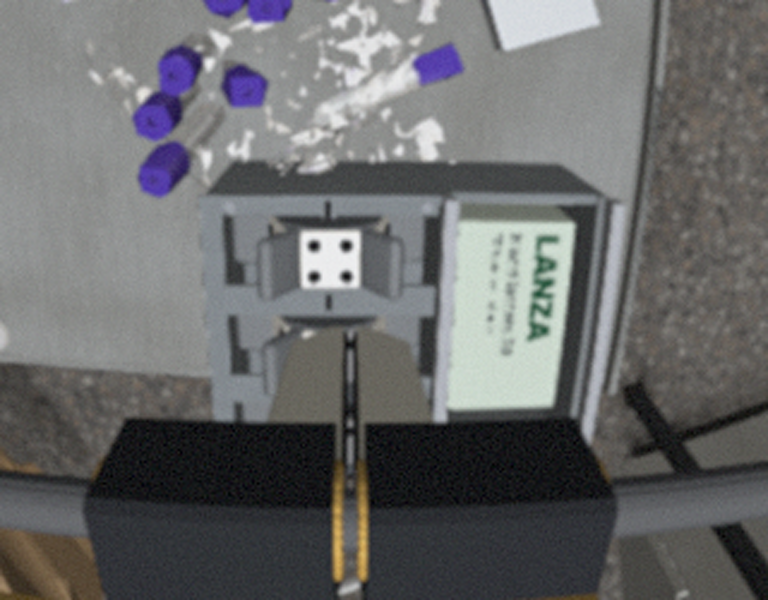

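The compartment is open (box at 450–575, 205–410) and 4 is still up on the left wheel (330,258). The other two wheels are hidden by the fingers, but nothing has touched them since the last check.

```bash
python3 -c "
from plant import *
print(close_job())"
```

```text
the job is handed in; nothing more can be done
None
```

The wheels read 4-2-3 and the hatch is open to its stop, handed in after about 20 s; the middle and right wheels were last seen square just before the hatch was slid, and the dish, packet and timer were never touched.

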